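# Take the depth of a mould well with a sprung depth gauge and lock it

## Robot

A 6-joint arm with a two-finger parallel gripper is mounted at the origin on a cart in front of the work surface, level with it; the furniture and walls round the work are solid. World frame = base frame: x ahead of the robot, y to its left, z up, the work surface at z = 0. Lengths are in m, angles in rad, forces in N, time in s.
With the tool pointing down it reaches from about 0.425 to 0.95 m from the base axis. Payload 3.5 kg.
Tool frame: the origin (TCP) lies at the very end of the fingers, on their centre line; the grasp point (between the pads) lies ctrl.tcp_to_grasp behind it (ctrl.tcp_to_grasp is the distance from the TCP to the grasp point, in m); z points along the fingers, y is the line along which they close (so a half turn about z gives the same grasp; the last joint's range is limited). The gripper opens to 85 mm and grips with 20 to 120 N. Pads are 22 mm wide; open, the fingers measure 114 mm over their backs; the gripper's body (76 mm by 85 mm) begins 54 mm behind the grasp point. The pads swing forward as they close: fully open they stand 13 mm farther back than shut.
Start: joints at [-1.358, 0.286, 1.577, -0, 1.279, -0.15], TCP at [0.24, -0.631, 0.231] pointing down, gripper open.
Joint ranges: [-2.77, 2.77], [-0.9, 2.22], [0.21, 2.48], [-1.53, 4.67], [0.24, 2.81], [-2.84, 2.84]. Speed limits (rad/s): [2.79, 2.79, 3.14, 3.14, 3.14, 3.14].

## Interface

Orientations are given as a unit quaternion [x, y, z, w].
In Python, from plant import ctrl gives the robot as it stands.
- The arm moves only by the shell command python3 -m inch 'ROWS' [FORCE]. ROWS is JSON, a list of rows, each an object with "slide": the shift along the tool's x, y, z in cm, a list of three; "turn": the turn about the tool's z in rad; "grip": the finger opening in cm, from 0 to 8.54. A call has 1 to 20 rows; each row is the pose to reach, as a shift and turn from the pose commanded when the call began, along the tool's axes at that moment; what a row does not reach only later rows make up. A row lasts 1/10 s, in which the tool goes at most 50 mm and 8.59 degrees, less where a joint would pass 70% of its speed; a pose out of reach is approached as far as the arm can. A call with a gripper value outside its range is refused whole. The fingers move at their own pace and stop on an object; FORCE is the grip in N (left out, the last holds). Time passes only in rows, so rows that repeat a pose let the fingers close. It gives the time, the measured TCP pose, the force, the opening and the grip force at its end, in the units of the state.
- ctrl.get_state(): the state, without advancing time (a new reading comes with each control period).
- ctrl.read_camera(name): name is "side" or "top"; returns (picture, depth): 420x560x3 uint8, red, green, blue; 420x560 float32, m along the optical axis (not along the pixel's ray), 0 where there is no reading.
- ctrl.camera_info(name): a dict with "K" (3x3 intrinsics, pixels), "D" ([k1, k2, p1, p2, k3] as OpenCV has them; the pictures are not rectified), "camera_from_world" (4x4, takes a point from world to camera coordinates). Camera axes: x right, y down, z forward; pixel columns grow to the right and rows downward; lengths in m; the calibration is good to about 2 mm. A picture is of the moment at which its call begins. camera_info takes no time and is no camera call.
- ctrl.sign_off(): hands the job in; it is judged then, once.
The state is a dict: "time": time; "qpos": joint angles; "dq": joint speeds; "joint_efforts": joint torques, N m; "eef_pos": TCP position; "tcp_rot": TCP orientation; "contact_force": force on the tool from outside, world axes, zero at the start; "wrist_torque": the same for the moment, N m; "opening": opening from 0.0 (shut) to 1.0 (fully open); "finger_force": force on a finger pad.
Only numpy, scipy, OpenCV 4.12 (cv2) and the standard library are available. Lean on these libraries where they do the work, as an engineer would, in place of code of your own. Each camera call takes 0.05 s, during which the arm holds its last target. There are 200 camera calls.

## Task

Pick up the depth gauge by its black knob and stand it flat on the aluminium mould block, centred over the round well. Push the rod down until its red foot touches the bottom of the well, gently, and while keeping it down turn the knob clockwise to its stop to lock the rod. Let go and leave the gauge there, flat on the block with its foot still touching bottom, and do not disturb the red pot, the black bottle or the spool.

Things in the scene. Friction and masses are not known exactly. Their poses are not given: they have to be found in the camera images.
- mould: Fixed aluminium mould block, 86 (its x) x 72 (its y) x 55 mm high, with one round upright well of 32 mm diameter in the middle. Origin: centre of its underside. The bottom of the well is a brass disc set at an unknown height: 23 to 47 mm below the block's top face. It is not reported and must be felt.
- mould_mouth (a point): Centre of the well's mouth, on the block's top face (55 mm above the worktop).
- gauge: Loose depth gauge, 0.8 to 0.95 kg, standing on the worktop. Steel stock 96 (x) x 34 (y) x 22 mm high (ends 14 mm), flat below; origin: centre of its underside. An upright 8 mm rod runs through it, red foot below, black knob on top. The rod pushes 56 mm down out of the stock against a return spring (3 N at the top, 4 N low down) and springs back if not locked. Lifted by the knob, the gauge hangs from the rod's upper stop.
- stock_under (a point): Centre of the stock's flat underside (the gauge's origin).
- rod: The sliding rod with knob and foot. Origin: on its axis, at the lower face of the unpressed foot; 2 mm above the stock's underside when fully up. The 10 mm wide foot is sprung: it gives up to 5 mm into the rod (0.3 N at first touch, 6.8 N when fully in), then is hard. Keep its force below 18 N. Pressed in with up to 6.8 N it does not lift the locked gauge.
- foot_tip (a point): Centre of the lower face of the unpressed foot, on the rod (does not show the foot's own give).
- knob (a point): Centre of the black bar knob on top of the rod: 32 mm long (its x) x 14 mm wide (its y) x 26 mm high; grip it across the 14 mm. It is 98 mm above the foot tip, so 100 mm above the stock's underside with the rod fully up. Its axes turn with the knob; at lock 0 the bar lies along the stock's length.
- lock (a joint): Angle of the knob on the rod, rad: 0 free, growing clockwise seen from above to the stop at 1.4. The brake begins to bite at about 0.6 and holds the rod firmly from about 1.1; the knob stays where it is left. Turning takes under 0.15 N m.
- red_pot_mid (a point): Bystander: small red pot with lid, 42 mm wide, 26 mm high; point half-way up.
- resin_bottle_mid (a point): Bystander: slim black bottle with a needle spout, 25 mm wide, 86 mm high; point half-way up.
- spool_0_mid (a point): Bystander: wire spool, white flanges, gold wire, 43 mm wide, 22 mm high; point half-way up.
Mind the look-alikes: they are no part of the job. Of the things that look like the mould, the largest one is meant.

How it is judged:
On the way, in this order (a step that is already met when the one before it is completed fails the run):
1. the gauge stands flat on the mould block over the well, rod still near its top and unlocked (z of stock_under in the frame of mould between 0.053 and 0.0575 m and angle between gauge's own z axis and vertical below 0.05 rad and horizontal distance between foot_tip and mould_mouth below 0.0085 m and z of foot_tip in the frame of gauge above -0.02 m and value of joint lock below 0.6 rad), for 0.05 s.
2. the foot touches the bottom of the well while the rod is still unlocked and the stock is flat on the block (z of stock_under in the frame of mould between 0.053 and 0.0575 m and angle between gauge's own z axis and vertical below 0.05 rad and horizontal distance between foot_tip and mould_mouth below 0.0085 m and contact force between rod and mould above 0.3 N and z of foot_tip in the frame of mould below 0.036 m and value of joint lock below 0.6 rad), for 0.1 s.
At the end, for the whole second after the job is handed in: Gauge let go, at rest, flat on the block (underside within 2 mm of its top, tilt under 0.05 rad), foot within 8.5 mm of the well's axis and pressing on its bottom with over 0.3 N, knob past 1.1 rad, the three bystanders within 20 mm of where they stood (z of stock_under in the frame of mould between 0.053 and 0.0575 m and angle between gauge's own z axis and vertical below 0.05 rad and horizontal distance between foot_tip and mould_mouth below 0.0085 m and contact force between rod and mould above 0.3 N and z of foot_tip in the frame of mould below 0.036 m and value of joint lock above 1.1 rad and linear speed of gauge below 0.02 m/s and distance of each of red_pot_mid, resin_bottle_mid, spool_0_mid from where it was at the start of the episode below 0.02 m); the robot touches nothing.
It fails at once if the foot is pressed on the block or the well's bottom with over 18 N (contact force between rod and mould above 18 N).
It fails at once if the red pot is disturbed (moved over 20 mm) (distance of red_pot_mid from where it was at the start of the episode above 0.02 m).
It fails at once if the black bottle is disturbed (moved over 20 mm) (distance of resin_bottle_mid from where it was at the start of the episode above 0.02 m).
It fails at once if the spool is disturbed (moved over 20 mm) (distance of spool_0_mid from where it was at the start of the episode above 0.02 m).
It also fails if it takes over 54 s, if anything falls off the work surface, if the arm or the gripper's body presses on something with over 40 N, if the wrist force passes 120 N, or if a joint passes its speed limit or range.

## Working session

There is one attempt and no reset: what is moved stays moved. The work goes in short steps, Python scripts to look and compute and a shell command to move; the robot and the scene stay as the last step left them, time stands still between calls to the robot, and variables do not carry over. Pictures are saved under pics/ and viewed, at most 10 in all, crops included, and the job is handed in when it is done.

```bash
mkdir -p pics; ls; cat > h.py <<'E'
import numpy as np, cv2
from plant import ctrl
def grab(n):
    im,d=ctrl.read_camera(n); np.savez('last_%s.npz'%n,im=im,d=d); return im,d
def last(n):
    z=np.load('last_%s.npz'%n); return z['im'],z['d']
def ray(n,uv):
    c=ctrl.camera_info(n); K=np.array(c['K']);D=np.array(c['D']);T=np.array(c['camera_from_world'])
    p=cv2.undistortPoints(np.array(uv,float).reshape(-1,1,2),K,D).reshape(-1,2)
    r=np.c_[p,np.ones(len(p))]; R=T[:3,:3]; o=-R.T@T[:3,3]
    return o, r@R   # depth-scaled
def plane(n,uv,z):
    o,r=ray(n,uv); return o+r*((z-o[2])/r[:,2])[:,None]
def dep(n,uv,d):
    o,r=ray(n,uv); return o+r*np.array([d[int(round(v)),int(round(u))] for u,v in np.array(uv).reshape(-1,2)])[:,None]
E
python3 - <<'E'
from h import *
for n in('top','side'):
    im,d=grab(n); cv2.imwrite('pics/%s0.png'%n,im[:,:,::-1]); o,r=ray(n,[[280,210]]); print(n,o,r)
s=ctrl.get_state(); print(s['time'],s['eef_pos'],s['tcp_rot'],s['contact_force'],s['opening'],ctrl.tcp_to_grasp)
E
```

```text
pics
top [ 0.42083845 -0.04870094  0.94466742] [[ 0.08868488 -0.02438613 -0.9958066 ]]
side [0.28031493 0.70763592 0.59607688] [[ 0.26249783 -0.81636988 -0.51443796]]
0.1 [ 0.23947875 -0.63044975  0.23008894] [ 9.83588494e-01  1.80423255e-01 -2.49143912e-05 -1.05979940e-03] [ 0.01975676 -0.9831003   0.19309821] 1.003798927298671 0.0187
```

View pics/top0.png

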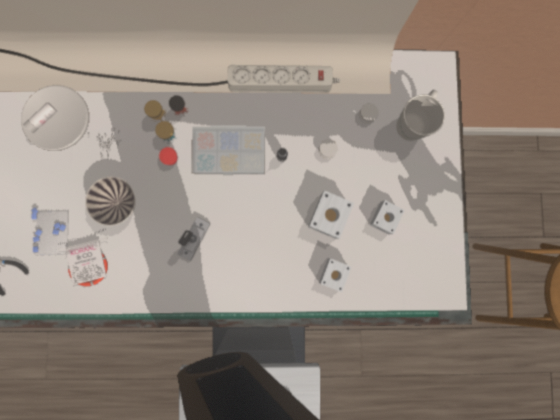

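View pics/side0.png

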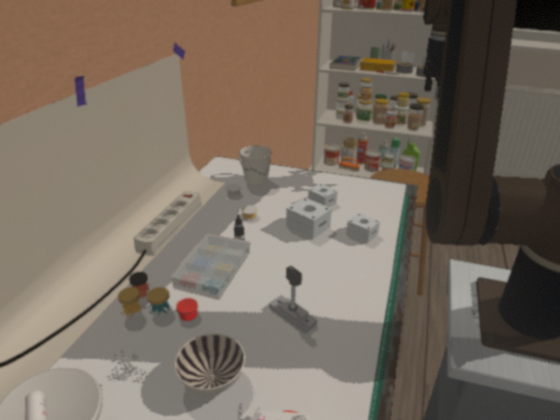

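The top view shows the gauge at (190,240) with its black knob at about (187,238), the red pot at (168,156), the bottle at (282,155) and the spool at (328,148). There are three mould-like blocks at (331,215), (388,217) and (336,274). The one at (331,215) is the largest, so I take it as the mould. I see only one gauge. I'll check both in a crop.

```bash
python3 - <<'E'
from h import *
im,d=last('top')
a=cv2.resize(im[205:275,155:225],(400,400),interpolation=cv2.INTER_CUBIC);b=cv2.resize(im[175:255,290:370],(400,400),interpolation=cv2.INTER_CUBIC)
cv2.imwrite('pics/crop1.png',np.hstack([a,b])[:,:,::-1])
# blocks by height from depth
v,u=np.mgrid[0:420,0:560]; P=dep('top',np.c_[u.ravel(),v.ravel()],d).reshape(420,560,3)
np.save('P.npy',P)
for nm,(u0,u1,v0,v1),zl,zh in [('mould',(300,360,185,245),.048,.065),('small',(365,410,195,240),.03,.07),('small2',(310,360,255,295),.03,.07),('stock',(160,215,210,270),.008,.03),('knob',(160,215,210,270),.085,.13)]:
    s=P[v0:v1,u0:u1]; m=((s[:,:,2]>zl)&(s[:,:,2]<zh)).astype(np.uint8)
    q=s[m>0]; 
    if len(q)<5: print(nm,len(q)); continue
    r=cv2.minAreaRect((q[:,:2]*1000).astype(np.float32)); vv,uu=np.nonzero(m)
    print(nm,len(q),np.median(q[:,2]).round(4),r,'px',uu.mean()+u0,vv.mean()+v0)
print(P[330:331,0:1], np.median(P[260:300,220:280,2]))
E
```

```text
mould 1110 0.0552 ((492.3973083496094, -185.06680297851562), (72.50286102294922, 86.81858825683594), 66.91327667236328) px 331.26306306306304 213.78108108108108
small 569 0.0394 ((487.4616394042969, -317.9352111816406), (51.986366271972656, 61.59848403930664), 62.91484069824219) px 388.17223198594024 216.3866432337434
small2 575 0.0393 ((356.76300048828125, -194.74514770507812), (51.77057647705078, 61.00069808959961), 68.550537109375) px 335.3530434782609 274.55478260869563
stock 561 0.0164 ((439.59564208984375, 128.086181640625), (34.60958480834961, 95.61605072021484), 62.72099304199219) px 193.8235294117647 238.02495543672015
knob 137 0.1118 ((439.05029296875, 127.65200805664062), (14.260261535644531, 31.98861312866211), 58.96249008178711) px 184.83211678832117 237.20437956204378
[[[ 0.07977651  1.05251089 -0.75300258]]] -0.00044213580190122226
```

View pics/crop1.png

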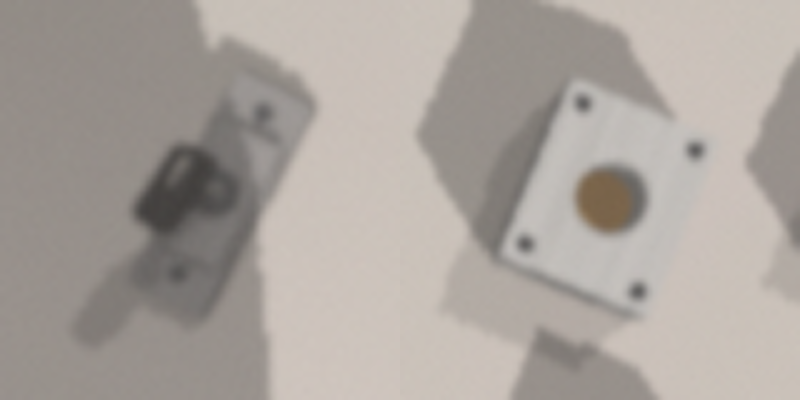

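The crop confirms both: the gauge has a dark knob bar and the largest block has a brass-bottomed well. The sizes measured from depth agree (block 86.8×72.5 mm at 55 mm, stock 95.6×34.6 mm, knob 32×14.3 mm), and the gauge and mould axes are 4° apart.

```bash
cat >> h.py <<'E'
def to(p,yaw_y=None):
    "slide (cm) and turn from the measured pose; yaw_y = wanted world angle (deg) of tool y"
    from scipy.spatial.transform import Rotation as R
    s=ctrl.get_state(); M=R.from_quat(s['tcp_rot']).as_matrix()
    sl=M.T@(np.array(p)-s['eef_pos'])*100
    y=np.degrees(np.arctan2(M[1,1],M[0,1])); t=None if yaw_y is None else -np.radians((yaw_y-y+180)%360-180)
    print('slide',sl.round(2),'turn',t,'tool y at',y.round(2),'q',np.round(s['qpos'],3),'F',np.round(s['contact_force'],2),'t',s['time'])
E
python3 - <<'E'
from h import *
to([.55,-.25,.23],62); to([.4392,.128,.19],62)
E
```

```text
slide [ 42.53 -24.55   0.07] turn -2.2900664048059225 tool y at -69.21 q [-1.358  0.287  1.578  0.     1.279 -0.15 ] F [ 0.02 -0.98  0.19] t 0.1
slide [ 45.59 -63.81   4.16] turn -2.2900664048059225 tool y at -69.21 q [-1.358  0.287  1.578  0.     1.279 -0.15 ] F [ 0.02 -0.98  0.19] t 0.1
```

```bash
python3 -m inch '[{"slide":[42.5,-24.5,0],"turn":-1.2,"grip":7},{"slide":[42.5,-24.5,0],"turn":-1.2,"grip":7},{"slide":[42.5,-24.5,0],"turn":-1.2,"grip":7},{"slide":[42.5,-24.5,0],"turn":-1.2,"grip":7},{"slide":[42.5,-24.5,0],"turn":-1.2,"grip":7},{"slide":[42.5,-24.5,0],"turn":-1.2,"grip":7},{"slide":[42.5,-24.5,0],"turn":-1.2,"grip":7},{"slide":[42.5,-24.5,0],"turn":-1.2,"grip":7},{"slide":[42.5,-24.5,0],"turn":-1.2,"grip":7},{"slide":[42.5,-24.5,0],"turn":-1.2,"grip":7},{"slide":[45.6,-63.8,4],"turn":-2.29,"grip":6},{"slide":[45.6,-63.8,4],"turn":-2.29,"grip":6},{"slide":[45.6,-63.8,4],"turn":-2.29,"grip":6},{"slide":[45.6,-63.8,4],"turn":-2.29,"grip":6},{"slide":[45.6,-63.8,4],"turn":-2.29,"grip":6},{"slide":[45.6,-63.8,4],"turn":-2.29,"grip":6},{"slide":[45.6,-63.8,4],"turn":-2.29,"grip":6},{"slide":[45.6,-63.8,4],"turn":-2.29,"grip":6},{"slide":[45.6,-63.8,4],"turn":-2.29,"grip":6},{"slide":[45.6,-63.8,4],"turn":-2.29,"grip":6}]'; python3 -c "
from h import *
to([.4392,.128,.081],62)"
```

```text
time: 2.1
eef_pos: [0.4388, 0.1281, 0.1909]
tcp_rot: [0.241, 0.971, -0.0, -0.0]
contact_force: [-0.9, -1.1, -0.5]
opening: 0.702
finger_force: 0.0
slide [-0.04  0.02 10.99] turn 0.0025728575847047378 tool y at 62.15 q [ 6.200e-02 -1.720e-01  2.132e+00 -1.000e-03  1.182e+00 -1.023e+00] F [-0.89 -1.08 -0.53] t 2.1
```

```bash
python3 -m inch '[{"slide":[0,0,4],"turn":0,"grip":5},{"slide":[0,0,8],"turn":0,"grip":5},{"slide":[0,0,10],"turn":0,"grip":5},{"slide":[0,0,11],"turn":0,"grip":5},{"slide":[0,0,11],"turn":0,"grip":5},{"slide":[0,0,11],"turn":0,"grip":3},{"slide":[0,0,11],"turn":0,"grip":2},{"slide":[0,0,11],"turn":0,"grip":1.2},{"slide":[0,0,11],"turn":0,"grip":0.5},{"slide":[0,0,11],"turn":0,"grip":0.5},{"slide":[0,0,11],"turn":0,"grip":0.5},{"slide":[0,0,11],"turn":0,"grip":0.5},{"slide":[0,0,11],"turn":0,"grip":0.5}]' 45; python3 - <<'E'
from h import *
to([.4392,.128,.081],62)
im,d=grab('side'); cv2.imwrite('pics/s1.png',cv2.resize(im[200:380,200:380],(600,600),interpolation=cv2.INTER_CUBIC)[:,:,::-1])
E
```

```text
time: 3.4
eef_pos: [0.4409, 0.1274, 0.0822]
tcp_rot: [0.242, 0.97, 0.001, 0.002]
contact_force: [5.2, 1.4, 3.7]
opening: 0.166
finger_force: 43.3
slide [ 0.18 -0.03  0.12] turn -0.00030466386594463484 tool y at 61.98 q [ 0.06  -0.012  2.208  0.     0.942 -1.022] F [5.24 1.43 3.73] t 3.4
```

View pics/s1.png

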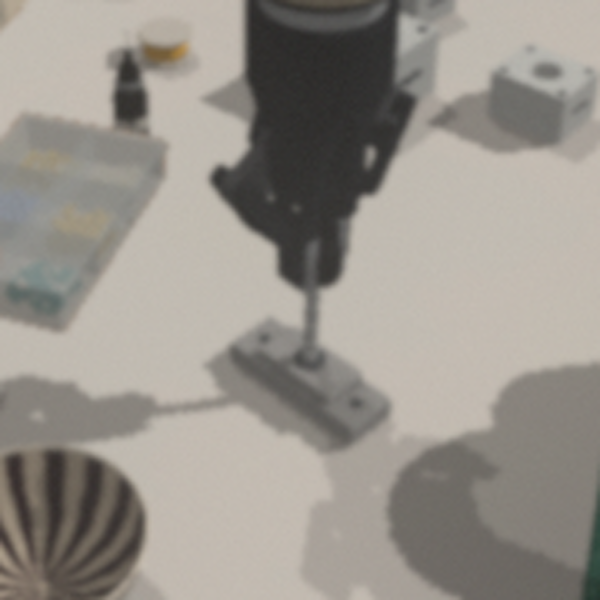

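The knob is held between the pads and the stock is standing flat. Next is the lift.

```bash
python3 -m inch '[{"slide":[0,0,-1],"turn":0,"grip":0.5},{"slide":[0,0,-3],"turn":0,"grip":0.5},{"slide":[0,0,-5],"turn":0,"grip":0.5},{"slide":[0,0,-7],"turn":0,"grip":0.5},{"slide":[0,0,-9],"turn":0,"grip":0.5},{"slide":[0,0,-11],"turn":0,"grip":0.5},{"slide":[0,0,-12],"turn":0,"grip":0.5},{"slide":[0,0,-12],"turn":0,"grip":0.5},{"slide":[0,0,-12],"turn":0,"grip":0.5},{"slide":[0,0,-12],"turn":0,"grip":0.5}]'; python3 - <<'E'
from h import *
# mould y-edge direction 66.9deg -> knob gripped across at 62
to([.4924,-.1851,.19],66.5)
E
```

```text
time: 4.45
eef_pos: [0.4378, 0.1271, 0.1989]
tcp_rot: [0.242, 0.97, -0.001, -0.003]
contact_force: [-0.9, 0.2, -9.0]
opening: 0.163
finger_force: 43.9
slide [-19.48 -25.     0.87] turn -0.0785674896410997 tool y at 62.0 q [ 0.059 -0.181  2.125 -0.     1.203 -1.023] F [-0.91  0.22 -8.99] t 4.45
```

```bash
python3 -m inch '[{"slide":[-0.6,-0.8,0],"turn":0,"grip":0.5},{"slide":[-1.8,-2.3,0],"turn":0,"grip":0.5},{"slide":[-3.6,-4.6,0],"turn":-0.02,"grip":0.5},{"slide":[-5.4,-6.9,0],"turn":-0.02,"grip":0.5},{"slide":[-7.2,-9.2,0],"turn":-0.04,"grip":0.5},{"slide":[-9,-11.5,0],"turn":-0.04,"grip":0.5},{"slide":[-10.8,-13.9,0],"turn":-0.06,"grip":0.5},{"slide":[-12.6,-16.2,0],"turn":-0.06,"grip":0.5},{"slide":[-14.4,-18.5,0],"turn":-0.08,"grip":0.5},{"slide":[-16.2,-20.8,0],"turn":-0.08,"grip":0.5},{"slide":[-17.8,-22.8,0],"turn":-0.08,"grip":0.5},{"slide":[-18.8,-24.2,0],"turn":-0.08,"grip":0.5},{"slide":[-19.4,-24.9,0],"turn":-0.08,"grip":0.5},{"slide":[-19.5,-25,0],"turn":-0.08,"grip":0.5},{"slide":[-19.5,-25,0],"turn":-0.08,"grip":0.5},{"slide":[-19.5,-25,0],"turn":-0.08,"grip":0.5},{"slide":[-19.5,-25,0],"turn":-0.08,"grip":0.5}]'; python3 - <<'E'
from h import *
to([.4924,-.1851,.19],66.5)
ims=[]
for n in('side','top'):
    im,d=grab(n); o=ctrl.camera_info(n); T=np.array(o['camera_from_world'])
    uv=cv2.projectPoints(np.array([[.4924,-.1851,.08]]),cv2.Rodrigues(T[:3,:3])[0],T[:3,3],np.array(o['K']),np.array(o['D']))[0].ravel(); print(n,uv)
    u,v=uv.astype(int); ims.append(cv2.resize(im[max(v-60,0):v+60,u-60:u+60],(400,400),interpolation=cv2.INTER_CUBIC))
cv2.imwrite('pics/s2.png',np.hstack(ims)[:,:,::-1])
E
```

```text
time: 6.15
eef_pos: [0.4941, -0.184, 0.2013]
tcp_rot: [0.202, 0.979, 0.0, -0.0]
contact_force: [-0.2, -0.5, -9.6]
opening: 0.157
finger_force: 44.4
slide [ 0.12 -0.17  1.13] turn 0.002628058621383813 tool y at 66.65 q [-0.549 -0.013  1.966  0.     1.189 -1.713] F [-0.23 -0.48 -9.58] t 6.15
side [309.33552612 198.75058393]
top [333.30596135 212.55433844]
```

View pics/s2.png

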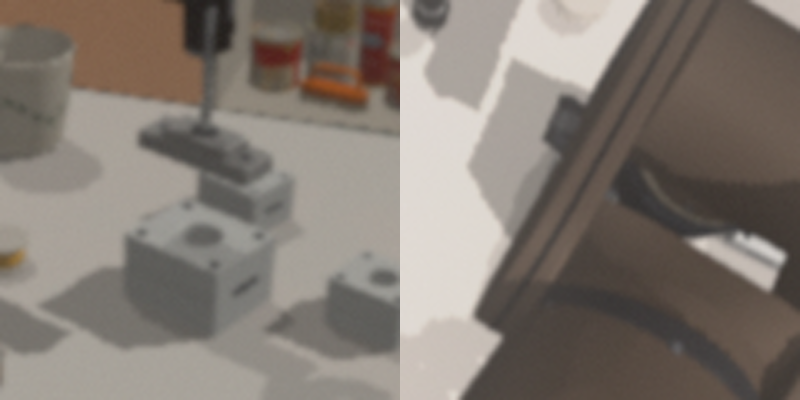

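The side view shows the gauge hanging level above the mould, with its centre near (210,145) in the crop and the well mouth at (205,235). The top view is blocked by the arm. I'll measure both in the side depth image.

```bash
python3 - <<'E'
from h import *
im,d=last('side')
v,u=np.mgrid[0:420,0:560]; P=dep('side',np.c_[u.ravel(),v.ravel()],d).reshape(420,560,3)
s=P[130:250,250:375].reshape(-1,3)
near=np.hypot(s[:,0]-.493,s[:,1]+.185)<.06
for nm,lo,hi in (('mould',.052,.06),('mouldall',.02,.06),('stock',.105,.15),('rod',.15,.185)):
    q=s[near&(s[:,2]>lo)&(s[:,2]<hi)]; print(nm,len(q),cv2.minAreaRect((q[:,:2]*1000).astype(np.float32)),np.median(q,0).round(4),np.percentile(q[:,2],[2,50,98]).round(4))
q=s[near&(s[:,2]>.105)&(s[:,2]<.15)]
# tilt along the long axis of the stock
e=np.array([np.cos(np.radians(-23.4)),np.sin(np.radians(-23.4))]); t=(q[:,:2]-[.4924,-.1851])@e
for a,b in((-.05,-.03),(-.02,.02),(.03,.05)):
    k=(t>a)&(t<b); print(a,b,k.sum(),np.percentile(q[k,2],[5,90]).round(4))
E
```

```text
mould 511 ((491.52398681640625, -181.93048095703125), (76.38130950927734, 88.70687866210938), 68.27506256103516) [ 0.4895 -0.1794  0.0554] [0.0527 0.0554 0.0574]
mouldall 1070 ((492.5281066894531, -180.81362915039062), (79.19967651367188, 90.47224426269531), 68.27506256103516) [ 0.4884 -0.164   0.0509] [0.0218 0.0509 0.0571]
stock 504 ((492.04058837890625, -180.9994659423828), (36.474971771240234, 98.28810119628906), 67.83284759521484) [ 0.4866 -0.1726  0.1323] [0.1198 0.1323 0.144 ]
rod 45 ((491.5675354003906, -180.07913208007812), (7.453956604003906, 6.365708827972412), 15.548553466796875) [ 0.4909 -0.18    0.1659] [0.1505 0.1659 0.1832]
-0.05 -0.03 125 [0.1206 0.133 ]
-0.02 0.02 210 [0.1214 0.1425]
0.03 0.05 55 [0.1209 0.1335]
```

```bash
python3 -m inch '[{"slide":[0,-0.1,1],"turn":0,"grip":0.5},{"slide":[0,-0.1,2.5],"turn":0,"grip":0.5},{"slide":[0,-0.1,4],"turn":0,"grip":0.5},{"slide":[0,-0.1,5.2],"turn":0,"grip":0.5},{"slide":[0,-0.1,5.8],"turn":0,"grip":0.5},{"slide":[0,-0.1,6],"turn":0,"grip":0.5},{"slide":[0,-0.1,6],"turn":0,"grip":0.5},{"slide":[0,-0.1,6],"turn":0,"grip":0.5}]'; python3 - <<'E'
from h import *
to([.4924,-.1851,.135],66.5)
im,d=grab('side'); cv2.imwrite('pics/s3.png',cv2.resize(im[130:250,250:370],(600,600),interpolation=cv2.INTER_CUBIC)[:,:,::-1])
v,u=np.mgrid[0:420,0:560]; P=dep('side',np.c_[u.ravel(),v.ravel()],d).reshape(420,560,3)
s=P[130:250,250:375].reshape(-1,3)
near=np.hypot(s[:,0]-.493,s[:,1]+.185)<.06
for nm,lo,hi in (('stock',.063,.09),('rod',.095,.12)):
    q=s[near&(s[:,2]>lo)&(s[:,2]<hi)]; print(nm,len(q),cv2.minAreaRect((q[:,:2]*1000).astype(np.float32)),np.percentile(q[:,2],[2,50,98]).round(4))
E
```

```text
time: 7.05
eef_pos: [0.4945, -0.1863, 0.1422]
tcp_rot: [0.203, 0.979, -0.0, 0.001]
contact_force: [-0.5, 0.2, -9.5]
opening: 0.161
finger_force: 44.0
slide [0.24 0.03 0.72] turn 0.0013332789629437762 tool y at 66.58 q [-0.552  0.056  2.012  0.     1.072 -1.714] F [-0.52  0.2  -9.51] t 7.05
stock 444 ((493.37841796875, -183.52688598632812), (38.59905242919922, 98.95158386230469), 69.96292877197266) [0.0639 0.0737 0.0849]
rod 28 ((492.4496765136719, -184.07772827148438), (7.217639923095703, 12.234960556030273), 14.657978057861328) [0.0957 0.1057 0.1184]
```

View pics/s3.png

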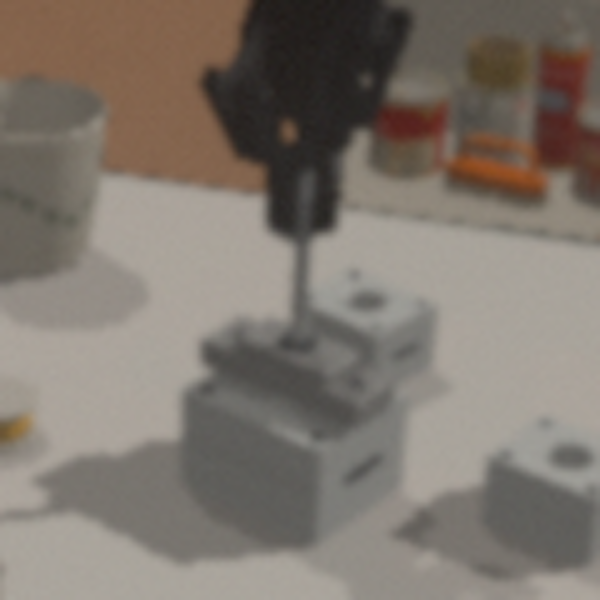

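```bash
python3 -m inch '[{"slide":[0.1,0.1,0.1],"turn":0,"grip":0.5},{"slide":[0.1,0.1,0.2],"turn":0,"grip":0.5},{"slide":[0.1,0.1,0.3],"turn":0,"grip":0.5},{"slide":[0.1,0.1,0.4],"turn":0,"grip":0.5},{"slide":[0.1,0.1,0.5],"turn":0,"grip":0.5},{"slide":[0.1,0.1,0.6],"turn":0,"grip":0.5},{"slide":[0.1,0.1,0.7],"turn":0,"grip":0.5},{"slide":[0.1,0.1,0.8],"turn":0,"grip":0.5},{"slide":[0.1,0.1,0.9],"turn":0,"grip":0.5},{"slide":[0.1,0.1,1.0],"turn":0,"grip":0.5},{"slide":[0.1,0.1,1.0],"turn":0,"grip":0.5},{"slide":[0.1,0.1,1.0],"turn":0,"grip":0.5}]'; python3 - <<'E'
from h import *
to([.4924,-.1851,.135],66.5)
im,d=grab('side'); cv2.imwrite('pics/s4.png',cv2.resize(im[130:250,250:370],(600,600),interpolation=cv2.INTER_CUBIC)[:,:,::-1])
v,u=np.mgrid[0:420,0:560]; P=dep('side',np.c_[u.ravel(),v.ravel()],d).reshape(420,560,3)
s=P[130:250,250:375].reshape(-1,3)
near=np.hypot(s[:,0]-.493,s[:,1]+.185)<.06
for nm,lo,hi in (('stock',.06,.085),):
    q=s[near&(s[:,2]>lo)&(s[:,2]<hi)]; print(nm,len(q),cv2.minAreaRect((q[:,:2]*1000).astype(np.float32)),np.percentile(q[:,2],[2,50,98]).round(4))
E
```

```text
time: 8.3
eef_pos: [0.4938, -0.1848, 0.1316]
tcp_rot: [0.203, 0.979, -0.0, 0.001]
contact_force: [-0.7, 2.0, 3.8]
opening: 0.16
finger_force: 45.4
slide [ 0.11 -0.08 -0.34] turn 0.0012875296059978384 tool y at 66.57 q [-0.551  0.068  2.021  0.     1.051 -1.713] F [-0.73  1.99  3.85] t 8.3
stock 437 ((491.7021789550781, -182.75494384765625), (38.14128494262695, 98.251953125), 66.97725677490234) [0.0607 0.07   0.0805]
```

View pics/s4.png

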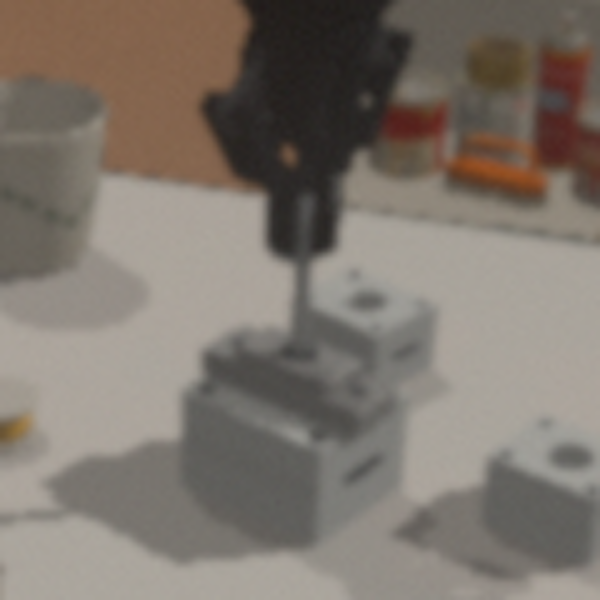

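Force went from −9.5 to +3.8 N and the stock top is at 0.077, so it is seated on the block, about 1 mm off the well axis. Next I push the rod down, quickly to 2 cm, then in 3 mm feeling steps.

```bash
python3 -m inch '[{"slide":[0,0,0.4],"turn":0,"grip":0.5},{"slide":[0,0,0.8],"turn":0,"grip":0.5},{"slide":[0,0,1.2],"turn":0,"grip":0.5},{"slide":[0,0,1.6],"turn":0,"grip":0.5},{"slide":[0,0,1.9],"turn":0,"grip":0.5},{"slide":[0,0,2],"turn":0,"grip":0.5},{"slide":[0,0,2],"turn":0,"grip":0.5},{"slide":[0,0,2],"turn":0,"grip":0.5}]'; python3 -c "
from h import *
to([.4924,-.1851,.11])"
```

```text
time: 9.15
eef_pos: [0.4937, -0.1848, 0.1116]
tcp_rot: [0.203, 0.979, -0.0, 0.0]
contact_force: [0.1, 0.8, 4.2]
opening: 0.165
finger_force: 45.5
slide [ 0.1  -0.08  0.16] turn None tool y at 66.57 q [-0.551  0.095  2.033  0.     1.012 -1.713] F [0.12 0.75 4.16] t 9.15
```

```bash
python3 -m inch '[{"slide":[0,0,0.1],"turn":0,"grip":0.5},{"slide":[0,0,0.2],"turn":0,"grip":0.5},{"slide":[0,0,0.3],"turn":0,"grip":0.5},{"slide":[0,0,0.3],"turn":0,"grip":0.5},{"slide":[0,0,0.3],"turn":0,"grip":0.5}]'
```

```text
time: 9.65
eef_pos: [0.4936, -0.1848, 0.1085]
tcp_rot: [0.203, 0.979, -0.0, 0.0]
contact_force: [2.1, 1.0, 3.6]
opening: 0.159
finger_force: 45.5
```

```bash
python3 -m inch '[{"slide":[0,0,0.1],"turn":0,"grip":0.5},{"slide":[0,0,0.2],"turn":0,"grip":0.5},{"slide":[0,0,0.3],"turn":0,"grip":0.5},{"slide":[0,0,0.3],"turn":0,"grip":0.5},{"slide":[0,0,0.3],"turn":0,"grip":0.5}]'
```

```text
time: 10.15
eef_pos: [0.4936, -0.1848, 0.1054]
tcp_rot: [0.203, 0.979, -0.0, 0.0]
contact_force: [2.5, 0.9, 3.6]
opening: 0.157
finger_force: 45.5
```

```bash
python3 -m inch '[{"slide":[0,0,0.1],"turn":0,"grip":0.5},{"slide":[0,0,0.2],"turn":0,"grip":0.5},{"slide":[0,0,0.3],"turn":0,"grip":0.5},{"slide":[0,0,0.3],"turn":0,"grip":0.5},{"slide":[0,0,0.3],"turn":0,"grip":0.5}]'
```

```text
time: 10.65
eef_pos: [0.4935, -0.1847, 0.1024]
tcp_rot: [0.203, 0.979, -0.0, 0.0]
contact_force: [3.1, 0.8, 2.8]
opening: 0.16
finger_force: 45.5
```

```bash
python3 -m inch '[{"slide":[0,0,0.1],"turn":0,"grip":0.5},{"slide":[0,0,0.2],"turn":0,"grip":0.5},{"slide":[0,0,0.3],"turn":0,"grip":0.5},{"slide":[0,0,0.3],"turn":0,"grip":0.5},{"slide":[0,0,0.3],"turn":0,"grip":0.5}]'
```

```text
time: 11.15
eef_pos: [0.4935, -0.1847, 0.0994]
tcp_rot: [0.203, 0.979, -0.0, 0.0]
contact_force: [3.3, 0.6, 3.4]
opening: 0.156
finger_force: 45.5
```

```bash
python3 -m inch '[{"slide":[0,0,0.1],"turn":0,"grip":0.5},{"slide":[0,0,0.2],"turn":0,"grip":0.5},{"slide":[0,0,0.3],"turn":0,"grip":0.5},{"slide":[0,0,0.3],"turn":0,"grip":0.5},{"slide":[0,0,0.3],"turn":0,"grip":0.5}]'; python3 - <<'E'
from h import *
to([.4924,-.1851,.11])
im,d=grab('side')
v,u=np.mgrid[0:420,0:560]; P=dep('side',np.c_[u.ravel(),v.ravel()],d).reshape(420,560,3)
s=P[130:250,250:375].reshape(-1,3)
near=np.hypot(s[:,0]-.493,s[:,1]+.185)<.06
q=s[near&(s[:,2]>.06)&(s[:,2]<.08)]; print(len(q),cv2.minAreaRect((q[:,:2]*1000).astype(np.float32)),np.percentile(q[:,2],[2,50,95]).round(4))
E
```

```text
time: 11.65
eef_pos: [0.4935, -0.1847, 0.0965]
tcp_rot: [0.203, 0.979, -0.0, 0.0]
contact_force: [3.5, -0.2, 4.5]
opening: 0.163
finger_force: 45.6
slide [ 0.08 -0.08 -1.35] turn None tool y at 66.57 q [-0.551  0.118  2.041  0.     0.983 -1.713] F [ 3.5  -0.22  4.53] t 11.65
413 ((490.5235595703125, -182.05470275878906), (38.79758834838867, 96.29545593261719), 68.46112823486328) [0.0606 0.0699 0.0785]
```

```bash
python3 -m inch '[{"slide":[0,0,0.1],"turn":0,"grip":0.5},{"slide":[0,0,0.2],"turn":0,"grip":0.5},{"slide":[0,0,0.2],"turn":0,"grip":0.5},{"slide":[0,0,0.2],"turn":0,"grip":0.5}]'
```

```text
time: 12.1
eef_pos: [0.4935, -0.1847, 0.0949]
tcp_rot: [0.203, 0.979, -0.0, 0.0]
contact_force: [3.7, 0.9, 7.2]
opening: 0.155
finger_force: 45.8
```

```bash
for i in 1 2 3; do python3 -m inch '[{"slide":[0,0,0],"turn":0,"grip":0.5},{"slide":[0,0,0],"turn":0,"grip":0.5}]' | grep -E 'eef|contact|time'; done
```

```text
time: 12.3
eef_pos: [0.4935, -0.1848, 0.0949]
contact_force: [4.0, 0.6, 5.8]
time: 12.5
eef_pos: [0.4935, -0.1848, 0.0949]
contact_force: [2.4, -0.0, 6.5]
time: 12.7
eef_pos: [0.4935, -0.1847, 0.0949]
contact_force: [4.1, -0.3, 6.7]
```

```bash
python3 -m inch '[{"slide":[0,0,0.07],"turn":0,"grip":0.5},{"slide":[0,0,0.07],"turn":0,"grip":0.5},{"slide":[0,0,0.07],"turn":0,"grip":0.5},{"slide":[0,0,0.07],"turn":0.1,"grip":0.5},{"slide":[0,0,0.07],"turn":0.2,"grip":0.5},{"slide":[0,0,0.07],"turn":0.3,"grip":0.5},{"slide":[0,0,0.07],"turn":0.4,"grip":0.5},{"slide":[0,0,0.07],"turn":0.5,"grip":0.5},{"slide":[0,0,0.07],"turn":0.6,"grip":0.5},{"slide":[0,0,0.07],"turn":0.7,"grip":0.5},{"slide":[0,0,0.07],"turn":0.8,"grip":0.5},{"slide":[0,0,0.07],"turn":0.9,"grip":0.5},{"slide":[0,0,0.07],"turn":1.0,"grip":0.5},{"slide":[0,0,0.07],"turn":1.1,"grip":0.5},{"slide":[0,0,0.07],"turn":1.2,"grip":0.5},{"slide":[0,0,0.07],"turn":1.25,"grip":0.5},{"slide":[0,0,0.07],"turn":1.3,"grip":0.5},{"slide":[0,0,0.07],"turn":1.3,"grip":0.5},{"slide":[0,0,0.07],"turn":1.3,"grip":0.5}]'; cat > m.py <<'E'
from h import *
to([.4924,-.1851,.11]); print(np.round(ctrl.get_state()['wrist_torque'],3))
im,d=grab('side')
v,u=np.mgrid[0:420,0:560]; P=dep('side',np.c_[u.ravel(),v.ravel()],d).reshape(420,560,3)
s=P[130:250,250:375].reshape(-1,3)
near=np.hypot(s[:,0]-.493,s[:,1]+.185)<.06
q=s[near&(s[:,2]>.06)&(s[:,2]<.08)]; print(len(q),cv2.minAreaRect((q[:,:2]*1000).astype(np.float32)),np.percentile(q[:,2],[2,50,95]).round(4))
E
python3 m.py
```

```text
time: 14.6
eef_pos: [0.4923, -0.1852, 0.0942]
tcp_rot: [0.754, 0.657, -0.001, -0.001]
contact_force: [-1.3, -1.5, 8.5]
opening: 0.155
finger_force: 45.6
slide [ 0.01  0.01 -1.58] turn None tool y at -7.87 q [-0.552  0.121  2.042 -0.003  0.981 -0.413] F [-1.25 -1.47  8.53] t 14.6
[-0.151  0.178 -0.039]
420 ((491.18304443359375, -181.93902587890625), (37.45351791381836, 97.5948257446289), 66.85880279541016) [0.0605 0.07   0.0789]
```

```bash
python3 -m inch '[{"slide":[0,0,0],"turn":0.03,"grip":0.5},{"slide":[0,0,0],"turn":0.06,"grip":0.5},{"slide":[0,0,0],"turn":0.09,"grip":0.5},{"slide":[0,0,0],"turn":0.1,"grip":0.5},{"slide":[0,0,0],"turn":0.1,"grip":0.5},{"slide":[0,0,0],"turn":0.1,"grip":0.5}]'; python3 m.py
```

```text
time: 15.25
eef_pos: [0.4922, -0.185, 0.0942]
tcp_rot: [0.785, 0.619, -0.002, -0.001]
contact_force: [-1.4, -0.2, 9.3]
opening: 0.156
finger_force: 43.8
slide [-0.    0.02 -1.58] turn None tool y at -13.52 q [-0.551  0.121  2.042 -0.003  0.981 -0.314] F [-1.37 -0.22  9.32] t 15.25
[-0.071  0.147  0.216]
406 ((492.1612548828125, -180.85427856445312), (37.574562072753906, 98.0374526977539), 67.70172119140625) [0.061  0.0698 0.0781]
```

The torque jumped at 1.40 rad, so the knob is at its stop. The stock has not turned. Now I release and retreat.

```bash
python3 -m inch '[{"slide":[0,0,0],"turn":-0.01,"grip":0.5},{"slide":[0,0,0],"turn":-0.01,"grip":1.6},{"slide":[0,0,0],"turn":-0.01,"grip":2.5},{"slide":[0,0,0],"turn":-0.01,"grip":4},{"slide":[0,0,0],"turn":-0.01,"grip":5},{"slide":[0,0,0],"turn":-0.01,"grip":5},{"slide":[0,0,0],"turn":-0.01,"grip":5},{"slide":[0,0,-1],"turn":-0.01,"grip":5},{"slide":[0,0,-3],"turn":-0.01,"grip":5},{"slide":[0,0,-6],"turn":-0.01,"grip":5},{"slide":[0,0,-10],"turn":-0.01,"grip":5},{"slide":[0,0,-13],"turn":-0.01,"grip":5},{"slide":[0,0,-13],"turn":-0.01,"grip":5},{"slide":[0,0,-13],"turn":-0.01,"grip":5}]'; python3 m.py; python3 - <<'E'
from h import *
im,d=last('side'); cv2.imwrite('pics/s5.png',cv2.resize(im[100:260,220:380],(600,600),interpolation=cv2.INTER_CUBIC)[:,:,::-1])
v,u=np.mgrid[0:420,0:560]; P=dep('side',np.c_[u.ravel(),v.ravel()],d).reshape(420,560,3)
s=P[100:250,250:375].reshape(-1,3); q=s[(np.hypot(s[:,0]-.493,s[:,1]+.185)<.025)&(s[:,2]>.09)&(s[:,2]<.15)]
print(len(q),np.percentile(q[:,2],[5,50,95,99]),cv2.minAreaRect((q[:,:2]*1000).astype(np.float32)))
E
```

```text
time: 16.7
eef_pos: [0.4937, -0.1848, 0.2251]
tcp_rot: [0.783, 0.622, 0.0, 0.001]
contact_force: [-0.5, 0.6, -0.9]
opening: 0.579
finger_force: 0.0
slide [-0.04 -0.15 11.51] turn None tool y at -13.06 q [-0.551 -0.038  1.945 -0.     1.231 -0.323] F [-0.54  0.56 -0.89] t 16.7
[-0.009  0.024  0.006]
409 ((491.3988952636719, -180.66879272460938), (36.382713317871094, 97.27372741699219), 67.84606170654297) [0.0608 0.0701 0.0785]
131 [0.09947272 0.11535077 0.12533261 0.12625585] ((490.4453430175781, -180.5408935546875), (31.572628021240234, 15.13046646118164), 71.75879669189453)
```

View pics/s5.png

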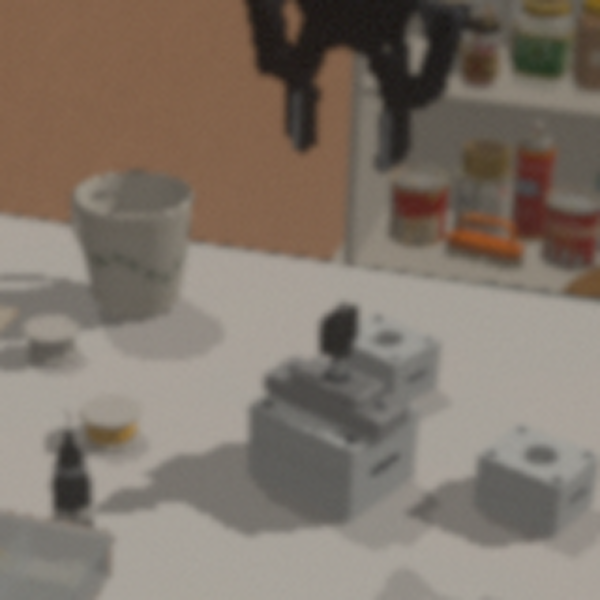

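The gauge stands flat and free. The rod has stayed down, with the knob centre at about 0.113, the same as when held. The knob is turned across the stock, and the bottle and spool are in place.

```bash
python3 -c "
from plant import ctrl
print(ctrl.sign_off())"
```

```text
the job is handed in; nothing more can be done
None
```

The job is handed in, with no verdict returned: the gauge stands flat on the mould about 1 mm off the well's axis, its foot pressed about 3 mm onto the bottom by my estimate (about 4 N), and the knob locked at its 1.40 rad stop; the gripper is clear, the bottle and spool look in place, and the red pot was not viewed again after the grasp.

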